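# Sort the mixed-up lids onto their food boxes

### The job

The four washed stoneware food boxes beside the hob have lost their wooden lids, which lie mixed up along the front of the worktop. Sort them out: put each lid on the box whose shape and size it belongs to, turned so that it drops in and sits flush on the rim all round. Leave the boxes standing where they are, do not disturb the matchbox on the front of the hob or the little peach ornament, and let go of everything.

Things in the scene. Friction and masses are not known exactly. Their poses are not given: they have to be found in the camera images.
- box_round_large: The large round food box: open, sage-grey glazed stoneware, standing upright and loose on the worktop; 90 mm across outside, 78 mm across the mouth, 42 mm high, wall 6 mm, floor 7 mm, about 0.4 kg. Origin at the centre of its underside, z up. Its lid fits at any turn.
- box_round_small: The small round food box: open, sage-grey glazed stoneware, standing upright and loose on the worktop; 64 mm across outside, 52 mm across the mouth, 42 mm high, wall 6 mm, floor 7 mm, about 0.4 kg. Origin at the centre of its underside, z up. Its lid fits at any turn.
- box_square: The square food box: open, sage-grey glazed stoneware, standing upright and loose on the worktop; 78 x 78 mm outside with rounded corners, 66 x 66 mm mouth, 42 mm high, wall 6 mm, floor 7 mm, about 0.4 kg. Origin at the centre of its underside, z up. x and y axes run along its sides.
- box_oblong: The oblong food box: open, sage-grey glazed stoneware, standing upright and loose on the worktop; 104 mm (x) by 62 mm (y) outside with rounded corners, 92 x 50 mm mouth, 42 mm high, wall 6 mm, floor 7 mm, about 0.4 kg. Origin at the centre of its underside, z up. x axis along its long side.
- lid_round_large: Wooden round lid 92 mm across, plug 72 mm across, 9 mm deep, lower edge rounded; plate 8 mm; on top a central finger bar 40 mm long (x), 14 wide (y), 17 tall; 34 mm high, under 0.1 kg. Origin: centre of the plug's underside, z up. Fits the large round box with 3 mm play each side; seated on the rim its origin is 33 mm above the box's.
- lid_round_small: Wooden round lid 66 mm across, plug 46 mm across, 9 mm deep, lower edge rounded; plate 8 mm; on top a central finger bar 40 mm long (x), 14 wide (y), 17 tall; 34 mm high, under 0.1 kg. Origin: centre of the plug's underside, z up. Fits the small round box with 3 mm play each side; seated on the rim its origin is 33 mm above the box's.
- lid_square: Wooden square lid 80 x 80 mm, plug 60 x 60 mm, 9 mm deep, lower edge rounded; plate 8 mm; on top a central finger bar 44 mm long (x), 14 wide (y), 17 tall; 34 mm high, under 0.1 kg. Origin: centre of the plug's underside, z up. Fits the square box with 3 mm play each side; seated on the rim its origin is 33 mm above the box's. Axes along its sides; any quarter turn fits.
- lid_oblong: Wooden oblong lid 106 mm (x) by 64 mm (y), plug 86 x 44 mm, 9 mm deep, lower edge rounded; plate 8 mm; on top a central finger bar 44 mm long (x), 14 wide (y), 17 tall; 34 mm high, under 0.1 kg. Origin: centre of the plug's underside, z up. Fits the oblong box with 3 mm play each side; seated on the rim its origin is 33 mm above the box's. x along its long side; either way round fits.
- matches: Bystander: red matchbox, 36 x 54 x 15 mm, lying loose on the front of the hob, whose plate is 10 mm higher than the worktop. Origin at the centre of its underside. To be left alone.
- ornament: Bystander: little round peach-coloured ornament, 46 mm across, 36 mm tall, standing loose behind the boxes. Origin at the centre of its underside. To be left alone.
Not all that is in view belongs to the job. Leave any orange look-alike of the lid_round_small alone.

How it is judged (in metres and radians):
At the end, for the whole second after the job is handed in: Each of the four lids sits on its own box: centred within 8 mm, seated within 3 mm of its full depth and parallel to the rim within 0.05 rad, upright, at rest; each box within 40 mm, matchbox and ornament within 20 mm of where they stood (horizontal distance between lid_round_large and box_round_large below 0.008 m and z of lid_round_large in the frame of box_round_large between 0.03 and 0.036 m and angle between the z axis of lid_round_large and the z axis of box_round_large, either way round below 0.05 rad and angle between each of lid_round_large, lid_round_small, lid_square, lid_oblong's own z axis and vertical below 0.08 rad and linear speed of each of lid_round_large, lid_round_small, lid_square, lid_oblong below 0.02 m/s and distance of each of box_round_large, box_round_small, box_square, box_oblong from where it was at the start of the episode below 0.04 m and horizontal distance between lid_round_small and box_round_small below 0.008 m and z of lid_round_small in the frame of box_round_small between 0.03 and 0.036 m and angle between the z axis of lid_round_small and the z axis of box_round_small, either way round below 0.05 rad and horizontal distance between lid_square and box_square below 0.008 m and z of lid_square in the frame of box_square between 0.03 and 0.036 m and angle between the z axis of lid_square and the z axis of box_square, either way round below 0.05 rad and horizontal distance between lid_oblong and box_oblong below 0.008 m and z of lid_oblong in the frame of box_oblong between 0.03 and 0.036 m and angle between the z axis of lid_oblong and the z axis of box_oblong, either way round below 0.05 rad and distance of each of matches, ornament from where it was at the start of the episode below 0.02 m); the robot touches nothing.
It fails at once if a box is shoved more than 40 mm or tipped over (distance of any of box_round_large, box_round_small, box_square, box_oblong from where it was at the start of the episode above 0.04 m or angle between any of box_round_large, box_round_small, box_square, box_oblong's own z axis and vertical above 0.3 rad).
It fails at once if the matchbox is moved more than 20 mm or knocked over (distance of matches from where it was at the start of the episode above 0.02 m or angle between matches's own z axis and vertical above 0.2 rad).
It fails at once if the ornament is moved more than 20 mm or knocked over (distance of ornament from where it was at the start of the episode above 0.02 m or angle between ornament's own z axis and vertical above 0.2 rad).
It also fails if it takes over 96 s, if anything falls off the work surface, if the arm or the gripper's body presses on something with over 40 N, if the wrist force passes 120 N, or if a joint passes its speed limit or range.

### The arm

A 7-joint arm with a two-finger parallel gripper is mounted at the origin on a cart in front of the work surface, level with it; the furniture and walls round the work are solid. World frame = base frame: x ahead of the robot, y to its left, z up, the work surface at z = 0. Lengths are in mm, angles in rad, forces in N, time in s.
With the tool pointing down it reaches from about 400 to 850 mm from the base axis. Payload 10.4 kg.
Tool frame: the origin (TCP) lies at the very end of the fingers, on their centre line; the grasp point (between the pads) lies 19 mm behind it; z points along the fingers, y is the direction in which the jaws open and shut (so a half turn about z gives the same grasp; the last joint's range is limited). The gripper opens to 85 mm and grips with 20 to 120 N. Pads are 22 mm wide; open, the fingers measure 114 mm over their backs; the gripper's body (76 mm by 85 mm) begins 54 mm behind the grasp point. The pads swing forward as they close: fully open they stand 13 mm farther back than shut.
Start: joints at [1.201, 0.332, -0.065, 1.46, 0.022, 1.35, -0.088], TCP at [212.453, -587.805, 231.338] pointing down, gripper open.
Joint ranges: [-2.6, 2.6], [-0.5, 2.12], [-1.47, 1.34], [0.16, 2.42], [-1.27, 4.41], [0.06, 2.06], [-2.6, 2.6]. Speed limits (rad/s): [2.22, 2.22, 2.79, 2.79, 3.14, 3.14, 3.14].

### API

Orientations are given as a unit quaternion [x, y, z, w].
In Python, from plant import env, effector, planner, sense, optics, order gives the robot as it stands. Calls block until the motion is done:
- env.movep(position, orientation): joint-space move of the TCP to a pose.
- env.movel(position, speed=150, rot=None, max_force=None): straight line of the TCP; rot=None keeps the orientation; speed is the mean speed in mm/s. With max_force (N) it stops when the force on the tool has changed by that much, and returns True; else False.
- env.move_joints(angles): joint-space move.
- effector.move_gripper(opening, squeeze=None): finger opening in mm; squeeze is the grip in N (None keeps the last); returns when the fingers have stopped.
- env.hold(seconds).
- planner.ik(position, orientation): joint angles nearest the present ones, or None.
- sense(): the state.
- optics.capture(name): name is "side" or "top" or "wrist"; returns a dict with "image" (480x640x3 uint8, red, green, blue), "fx", "fy", "cx", "cy" (pixels), "eye" and "rotation" of the camera in the world. Camera axes: x right, y up, looking along -z (the intrinsics and any distortion apply to the point x, -y, -z); pixel columns grow to the right and rows downward; lengths in mm; the calibration is good to about 2 mm. A picture is of the moment at which its call begins. There is no depth.
A pose or a line that the arm cannot do raises env.IKError and nothing moves.
- order.job_done(): hands the job in, once; it reports no verdict.
The state is a dict: "time_s": time; "q": joint angles; "joint_vel": joint speeds; "joint_efforts": joint torques, N m; "tcp_pos": TCP position; "orientation": TCP orientation; "wrist_force": force on the tool from outside, world axes, zero at the start; "torque": the same for the moment, N m; "finger_gap": finger opening in mm.
Only numpy, scipy, OpenCV 4.12 (cv2) and the standard library are available. Lean on these libraries where they do the work, as an engineer would, in place of code of your own. Each camera call takes 0.05 s, during which the arm holds its last target. There are 200 camera calls.

## Working session

There is one attempt and no reset: what is moved stays moved. The work goes in short steps, each a Python script; the robot and the scene stay as the last script left them, time stands still between calls to the robot, and variables do not carry over. Pictures are saved under pics/ and viewed, about 12 in all and at most 16, crops included, and the job is handed in when it is done.

```bash
ls && mkdir -p pics && python3 - <<'E'
from plant import env, optics, sense
import cv2
for n in("top","side"):
    c=optics.capture(n); cv2.imwrite(f"pics/{n}0.png",c["image"][:,:,::-1])
    print(n,{k:(v if k!="image" else v.shape) for k,v in c.items()})
print(sense())
E
```

```text
pics
top {'image': (480, 640, 3), 'fx': 561.8087036202493, 'fy': 561.8087036202493, 'cx': 323.5139862029534, 'cy': 230.10885740729162, 'eye': array([ 328.28679542,  100.99877327, 1239.76177399]), 'rotation': array([-0.0665779 ,  0.07346183,  0.70999161, -0.69719628])}
side {'image': (480, 640, 3), 'fx': 577.2489615772748, 'fy': 577.2489615772748, 'cx': 323.24786945212617, 'cy': 243.19857039544831, 'eye': array([ 366.46040623, 1110.10188873,  742.08711339]), 'rotation': array([-0.04147584,  0.46894242,  0.87644934, -0.1010412 ])}
{'time_s': 0.1, 'q': array([ 1.20137258,  0.3328364 , -0.06469865,  1.46087164,  0.02158789,
        1.34992151, -0.08851872]), 'joint_vel': array([-0.00244152, -0.00029385, -0.00104302,  0.00016971,  0.00072162,
        0.00190551, -0.00182654]), 'joint_efforts': array([ 1.50373307e-03, -6.26746058e+01,  4.92844416e-02, -3.92432714e+01,
        1.63146062e-02,  6.93101101e-03, -1.19563921e-05]), 'tcp_pos': array([ 212.32492886, -587.45562136,  230.57134685]), 'orientation': array([ 9.85001851e-01,  1.72542468e-01, -1.40445715e-04, -6.56145433e-04]), 'wrist_force': array([-0.62562131, -0.23144379, -0.17454535]), 'torque': array([ 0.01831898, -0.02273007, -0.01126249]), 'finger_gap': 85.34184493758109}
```

View pics/top0.png

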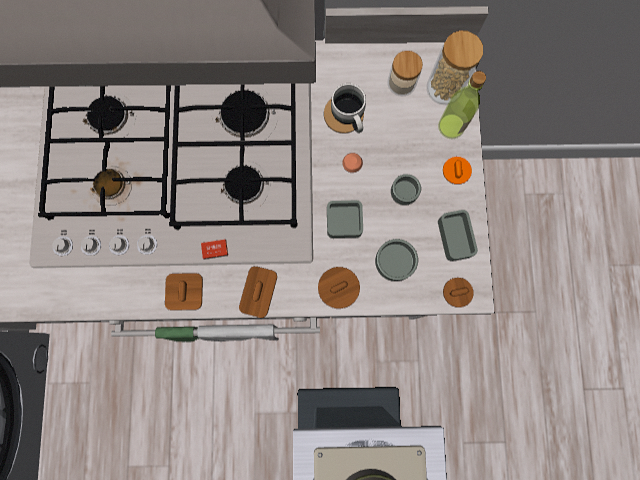

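View pics/side0.png

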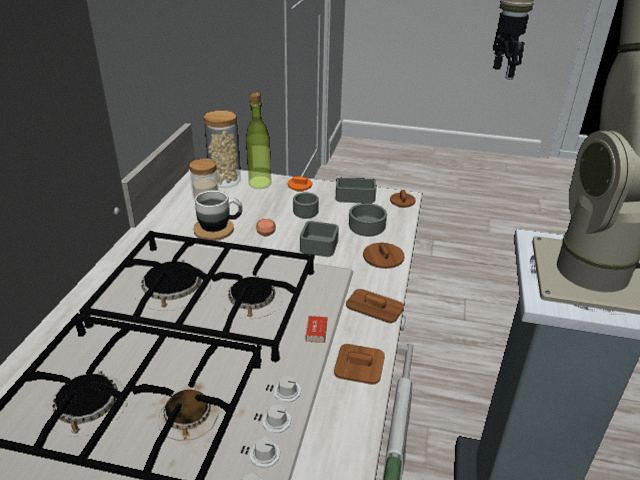

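Lids, seen in the top view: square (184,292), oblong (258,292), large round (339,287) and small round (458,292, brown). The orange look-alike is at (457,170). Boxes: square (345,219), oblong (457,235), small round (405,188), large round (397,260).

```bash
cat > h.py <<'E'
import numpy as np, cv2
from scipy.spatial.transform import Rotation as R
from plant import env, effector, planner, sense, optics, order
def ray(c,px,z):
    px=np.atleast_2d(np.asarray(px,float))
    d=np.c_[(px[:,0]-c["cx"])/c["fx"],-(px[:,1]-c["cy"])/c["fy"],-np.ones(len(px))]
    d=R.from_quat(c["rotation"]).apply(d); e=np.asarray(c["eye"])
    return (e+d*((z-e[2])/d[:,2])[:,None])[:,:2]
def proj(c,p):
    v=R.from_quat(c["rotation"]).inv().apply(np.asarray(p,float)-c["eye"])
    return np.array([c["cx"]-c["fx"]*v[0]/v[2],c["cy"]+c["fy"]*v[1]/v[2]])
def brown(im):
    h=cv2.cvtColor(im,cv2.COLOR_RGB2HSV); return cv2.inRange(h,(4,110,60),(16,225,200))
def green(im):
    h=cv2.cvtColor(im,cv2.COLOR_RGB2HSV); return cv2.inRange(h,(50,12,40),(95,90,175))
def blobs(m,amin):
    m=cv2.morphologyEx(m,cv2.MORPH_CLOSE,np.ones((5,5)))
    cs,_=cv2.findContours(m,cv2.RETR_EXTERNAL,cv2.CHAIN_APPROX_NONE)
    return [x for x in cs if cv2.contourArea(x)>amin]
def rect(c,cnt,z):
    p=ray(c,cnt[:,0,:],z).astype(np.float32)
    (x,y),(w,h),a=cv2.minAreaRect(p)
    if w<h: w,h,a=h,w,a+90
    return np.array([x,y,w,h,(a+90)%180-90]).round(1)
E
python3 - <<'E'
from h import *
c=optics.capture("top"); im=c["image"]
for (u,v) in [(184,280),(258,275),(325,280),(450,285),(457,160),(345,219),(457,235),(405,188),(328,219),(352,160)]:
    print((u,v),cv2.cvtColor(im,cv2.COLOR_RGB2HSV)[v,u])
for n,m,z in(("lid",brown(im),15),("box",green(im),42)):
    for b in blobs(m,300):
        print(n,b[:,0].mean(0).round(),rect(c,b,z))
print(ray(c,[[214,249],[352,162]],20),ray(c,[[339,318]],0))
E
```

```text
(184, 280) [ 13 170 120]
(258, 275) [ 13 177 130]
(325, 280) [ 13 177 140]
(450, 285) [ 13 176 136]
(457, 160) [ 13 255 179]
(345, 219) [ 60  15 122]
(457, 235) [ 60  15 117]
(405, 188) [ 56  17 118]
(328, 219) [ 68  17 118]
(352, 160) [  9 137 201]
lid [458. 292.] [ 431.9 -202.9   63.7   60.9   88.9]
lid [183. 291.] [443.9 394.   79.6  75.9  89. ]
lid [338. 287.] [447.6  56.4  89.5  87.2  88.9]
lid [258. 292.] [440.9 232.4 104.6  63.4 -15.1]
lid [214. 249.] [536.9 329.   55.1  35.5 -81.3]
lid [335. 119.] [835.3  54.8  89.2  43.   38.4]
lid [407.  65.] [ 969.6 -118.5   72.4   66.4   -2.5]
lid [462.  50.] [1006.7 -252.4  101.9   92.9  -21. ]
box [354. 417.] [185.   29.7 173.   49.9 -89.6]
box [177. 333.] [352.7 400.9  86.6  28.8  88.9]
box [396. 260.] [501.8 -67.7  91.8  86.2 -57.8]
box [457. 235.] [ 553.7 -203.1  104.5   70.     9.3]
box [344. 219.] [593.2  40.6  80.5  76.8  -1. ]
box [405. 189.] [658.6 -96.   64.6  64.1  89. ]
[[535.23238297 328.02415492]
 [729.98276304  19.04061499]] [[381.14297051  56.39583147]]
```

Coordinates and sizes agree with the given dimensions. Next, a close look with the wrist camera, first over the boxes and then over the first lid.

```bash
cat >> h.py <<'E'
def q(psi): return (R.from_euler("z",psi)*R.from_euler("x",np.pi)).as_quat()
def best(p,psi):
    """quaternion among psi, psi+pi with most comfortable joints"""
    o=[]
    for s in(0,np.pi,-np.pi):
        j=planner.ik(p,q(psi+s))
        if j is not None: o.append((abs(j[6]),psi+s))
    return min(o)[1]
def snap(cam,f=None):
    c=optics.capture(cam)
    if f: cv2.imwrite(f"pics/{f}.png",c["image"][:,:,::-1])
    return c
E
python3 - <<'E'
from h import *
p=[530,-80,330]
for s in(0,1.57,3.14,-1.57): print(s,planner.ik(p,q(s)))
env.movep(p,q(best(p,0))); s=sense(); print(s["time_s"],s["tcp_pos"],s["q"])
c=snap("wrist","w_box"); print(c["eye"],R.from_quat(c["rotation"]).as_matrix().round(2))
for b in blobs(green(c["image"]),1500): print(b[:,0].mean(0).round(),rect(c,b,42))
p=[432,-203,200]
env.movep(p,q(best(p,0))); print(sense()["time_s"])
c=snap("wrist","w_sl"); print(c["eye"])
for b in blobs(brown(c["image"]),1500): print(b[:,0].mean(0).round(),rect(c,b,17))
a=cv2.imread("pics/w_box.png");b=cv2.imread("pics/w_sl.png")
cv2.imwrite("pics/w1.png",np.vstack([cv2.resize(a,(400,300)),cv2.resize(b,(400,300))]))
E
```

```text
0 [ 0.60506513  0.1449972  -0.60251119  1.5064772   0.08210146  1.51556751
 -1.56786835]
1.57 [ 0.69172604  0.15826288 -0.70401013  1.50243784  0.10233209  1.51837118
 -0.01226298]
3.14 [ 0.72868841  0.16484382 -0.74811041  1.50077641  0.11200801  1.51980324
  1.55085031]
-1.57 None
2.325 [529.8923986  -81.05095088 329.77268853] [ 0.72925433  0.16516889 -0.7467925   1.50080375  0.11212685  1.51979417
  1.5520092 ]
[447.68399537 -81.06565658 470.99003989] [[ 0.   -0.95 -0.32]
 [ 1.    0.    0.  ]
 [-0.   -0.32  0.95]]
[401. 232.] [ 5.923e+02  3.640e+01  8.290e+01  8.160e+01 -1.000e-01]
[218. 204.] [ 554.  -204.2  103.7   68.9    9.8]
[321. 166.] [502.2 -70.9  86.5  86.1  -1.5]
[336.  13.] [339.2 -54.4 116.3  29.5  89.9]
4.7583
[ 513.90238947 -203.0318017   341.34309562]
[ 47. 190.] [447.7  53.1  87.9  87.9  45.1]
```

View pics/w1.png

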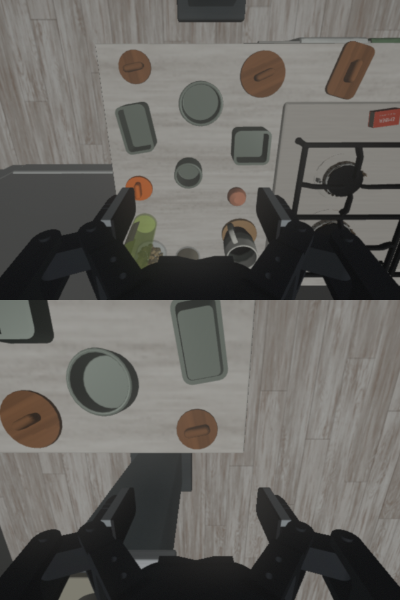

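```bash
python3 - <<'E'
from h import *
c=snap("wrist"); im=c["image"]
ps=[]
for (p) in [(432,-203,25),(447.6,56.4,25)]:
    u,v=proj(c,p).astype(int); print(u,v)
    u0,v0=max(u-60,0),max(v-60,0); k=im[v0:v0+120,u0:u0+120]; print("crop origin",u0,v0,"x4")
    ps.append(cv2.convertScaleAbs(cv2.resize(k,(400,400),interpolation=cv2.INTER_CUBIC),alpha=1.7))
cv2.imwrite("pics/bars.png",np.hstack(ps)[:,:,::-1])
h=cv2.cvtColor(im,cv2.COLOR_RGB2HSV)
def show(c,n,ms):
    for nm,m,z in ms:
        for b in blobs(m,300):
            r=rect(c,b,z)
            if 50<r[2]<115 and r[3]>45 and r[0]>400: print(n,nm,b[:,0].mean(0).round(),r)
def low(im): h=cv2.cvtColor(im,cv2.COLOR_RGB2HSV); return cv2.inRange(h,(4,110,20),(16,225,200)),cv2.inRange(h,(45,12,12),(100,110,175))
l,g=low(im); show(c,"wrist",(("lid",l,13),("box",g,21)))
c=optics.capture("top"); show(c,"top",(("lid",low(c["image"])[0],13),("box",low(c["image"])[1],21)))
E
```

```text
312 210
crop origin 252 150 x4
38 194
crop origin 0 134 x4
wrist lid [ 47. 190.] [446.9  56.2  88.8  88.6  34.5]
wrist box [164. 130.] [501.7 -66.9 101.1  94.3  70.9]
wrist box [319.  62.] [ 557.5 -209.2  107.9   65.8    9.6]
wrist box [39. 34.] [580.9  26.7  74.5  49.8 -90. ]
top lid [458. 293.] [ 428.1 -203.    63.4   53.8   85.9]
top lid [183. 291.] [444.1 394.5  79.7  76.   89. ]
top lid [338. 287.] [447.8  56.3  89.6  87.3  88.9]
top lid [258. 292.] [441.1 232.6 104.8  63.5 -15.1]
top lid [107. 183.] [692.9 569.5  68.6  57.3  73.9]
top lid [407.  65.] [ 970.6 -118.9   72.5   66.6   -2.5]
top box [396. 260.] [505.  -71.   92.4  88.1 -65.5]
top box [457. 235.] [ 557.5 -208.5  108.    71.6    9.9]
top box [344. 219.] [597.8  39.5  82.   78.1  -1. ]
top box [405. 189.] [663.9 -98.8  69.5  62.2 -46.1]
top box [108. 112.] [864.4 578.6  99.6  79.2 -47.2]
top box [348. 102.] [879.1  23.1  62.   56.5  49.2]
top box [243. 110.] [859.6 268.6 104.1  98.4  50.2]
```

View pics/bars.png

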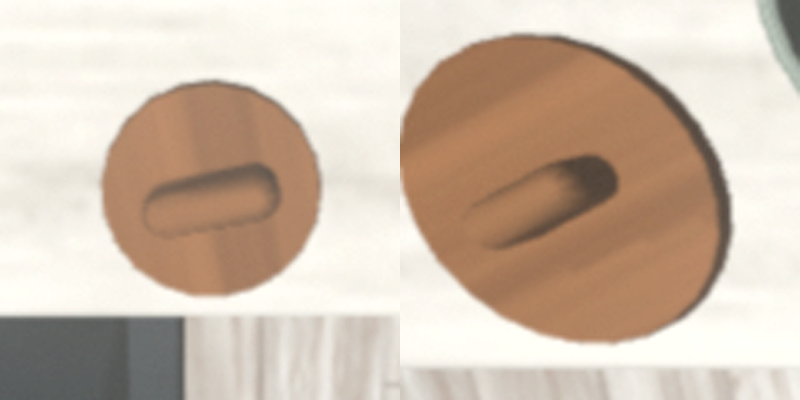

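The small brown lid is whole in the left crop, with its plate centred at crop (212,188) and its bar from (160,215) to (265,190). The large lid's bar runs from (80,229) to (193,176) in the right crop. I'll convert these and pick the small lid first.

```bash
python3 - <<'E'
from h import *
c=snap("wrist")
def f(o,pts,z): return ray(c,[np.array(o)+np.array(p)*.3 for p in pts],z)
print("small centre",f((252,150),[(212,188)],15)); a=f((252,150),[(160,215),(265,190)],33); print(a.mean(0),np.degrees(np.arctan2(*(a[1]-a[0])[::-1])))
a=f((0,134),[(80,229),(193,176)],33); print("large bar",a.mean(0),np.degrees(np.arctan2(*(a[1]-a[0])[::-1])))
for n,p,s in(("small",[430,-203,20],-77),("large",[447,56,20],-50),("obl",[441,232,20],-15),("sq",[444,394,20],0)):
    for d in(0,180,-180):
        j=planner.ik(p,q(np.radians(s+d))); print(n,s+d,None if j is None else j.round(2))
for n,p,s in(("small",[662,-98,60],0),("large",[504,-69,60],0),("obl",[556,-207,60],9.8),("sq",[595,39,60],0)):
    for d in(0,90,180,-90,-180):
        j=planner.ik(p,q(np.radians(s+d))); print(n,s+d,None if j is None else j.round(2))
E
```

```text
small centre [[ 433.20366758 -205.7657288 ]]
[ 433.4588005  -205.71575277] -76.18095911422976
large bar [448.53883157  47.70737552] -66.96591815966583
small -77 [-0.14  0.27  0.54  2.08 -0.19  0.83 -2.4 ]
small 103 [ 1.02  0.34 -0.75  2.03  0.3   0.88  0.33]
small -257 [ 1.02  0.34 -0.75  2.03  0.3   0.88  0.33]
large -50 [-0.54  0.2   0.34  2.14 -0.09  0.82 -2.59]
large 130 [ 0.63  0.35 -0.94  2.08  0.36  0.88  0.19]
large -230 [ 0.63  0.35 -0.94  2.08  0.36  0.88  0.19]
obl -15 [-0.16  0.33 -0.46  1.98  0.19  0.87 -2.56]
obl 165 [ 0.38  0.57 -1.13  1.96  0.62  1.01  0.27]
obl -195 [ 0.38  0.57 -1.13  1.96  0.62  1.01  0.27]
sq 0 [-0.41  0.52 -0.48  1.73  0.28  0.96 -2.58]
sq 180 [-0.2   0.6  -0.77  1.72  0.48  1.02  0.43]
sq -180 [-0.2   0.6  -0.77  1.72  0.48  1.02  0.43]
small 0 [ 0.62  0.7  -0.79  1.48  0.52  1.18 -1.82]
small 90 [ 0.65  0.72 -0.83  1.48  0.55  1.19 -0.26]
small 180 [ 0.75  0.8  -1.01  1.47  0.69  1.25  1.23]
small -90 [-0.65  0.9   1.15  1.56 -0.85  1.26 -2.5 ]
small -180 [ 0.75  0.8  -1.01  1.47  0.69  1.25  1.23]
large 0 [ 0.72  0.35 -0.76  1.92  0.29  0.99 -1.75]
large 90 [ 0.79  0.38 -0.85  1.91  0.34  1.   -0.21]
large 180 [ 0.9   0.43 -1.    1.91  0.43  1.03  1.29]
large -90 [-0.95  0.55  1.23  2.   -0.61  1.04 -2.57]
large -180 [ 0.9   0.43 -1.    1.91  0.43  1.03  1.29]
obl 9.8 [ 0.83  0.51 -0.7   1.7   0.37  1.06 -1.38]
obl 99.8 [ 0.91  0.55 -0.8   1.7   0.44  1.08  0.14]
obl 189.8 [ 1.17  0.81 -1.25  1.68  0.8   1.26  1.49]
obl -80.2 [-0.15  0.46  0.54  1.76 -0.27  1.   -2.48]
obl -170.2 [ 1.17  0.81 -1.25  1.68  0.8   1.26  1.49]
sq 0 [ 0.49  0.56 -0.81  1.69  0.44  1.09 -2.03]
sq 90 [ 0.52  0.57 -0.85  1.69  0.47  1.1  -0.47]
sq 180 [ 0.64  0.67 -1.05  1.68  0.63  1.16  1.  ]
sq -90 [ 0.75  0.81 -1.25  1.68  0.81  1.27  2.47]
sq -180 [ 0.64  0.67 -1.05  1.68  0.63  1.16  1.  ]
```

```bash
python3 - <<'E'
from h import *
import pickle
p=[540,-80,300]; env.movep(p,q(np.pi)); c=snap("wrist","w_box2"); pickle.dump(c,open("c.pkl","wb")); im=c["image"]
h=cv2.cvtColor(im,cv2.COLOR_RGB2HSV)
def px(p): return tuple(proj(c,p).astype(int)[::-1])
for n,p in(("sm",(660,-98,7)),("lg",(504,-69,7)),("ob",(556,-207,7)),("sq",(595,39,7)),("table",(600,-60,0)),("table2",(560,-140,0))): print(n,px(p)[::-1],h[px(p)])
m=cv2.inRange(h,(50,14,5),(100,140,150))
cv2.imwrite("pics/m.png",np.hstack([cv2.resize(im[:,:,::-1],(400,300)),cv2.resize(cv2.cvtColor(m,8),(400,300))]))
for b in blobs(m,800):
    r=rect(c,b,21); 
    if 50<r[2]<130: print(b[:,0].mean(0).round(),r)
E
```

```text
sm (np.int64(300), np.int64(272)) [55 16 96]
lg (np.int64(322), np.int64(158)) [ 60  15 100]
ob (np.int64(216), np.int64(199)) [60 16 95]
sq (np.int64(402), np.int64(228)) [ 55  15 103]
table (np.int64(328), np.int64(230)) [ 20  11 145]
table2 (np.int64(268), np.int64(201)) [ 20  11 140]
[300. 282.] [671.1 -99.9  64.8  64.4   8.7]
[408. 235.] [601.4  42.8  85.6  82.9 -90. ]
[210. 202.] [ 559.3 -210.4  108.6   73.2    9.2]
[321. 160.] [ 5.053e+02 -7.090e+01  9.100e+01  9.040e+01 -1.000e-01]
[333.  10.] [348.7 -54.3  96.9  23.2  89.9]
```

View pics/m.png

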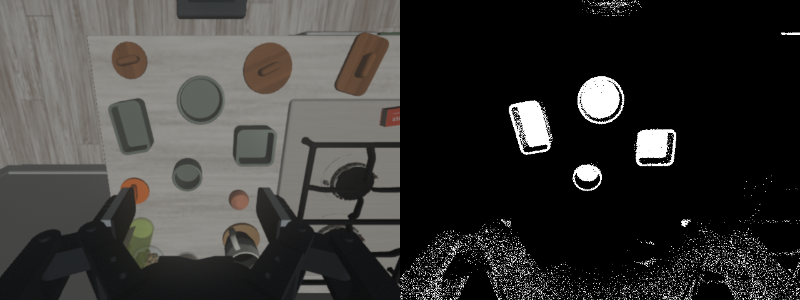

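```bash
python3 - <<'E'
import pickle,numpy as np,cv2
from h import proj
c=pickle.load(open("c.pkl","rb")); t=[]
for p,in(((660,-98,25),),((504,-69,25),),((556,-207,25),),((597,41,25),)):
    u,v=proj(c,p).astype(int); print(u-40,v-40)
    t.append(cv2.convertScaleAbs(cv2.resize(c["image"][v-40:v+40,u-40:u+40],(400,300) if 0 else (300,300),interpolation=cv2.INTER_CUBIC),alpha=1.6))
cv2.imwrite("pics/t.png",np.vstack([np.hstack(t[:2]),np.hstack(t[2:])])[:,:,::-1])
E
```

```text
260 237
282 120
172 162
367 193
```

View pics/t.png

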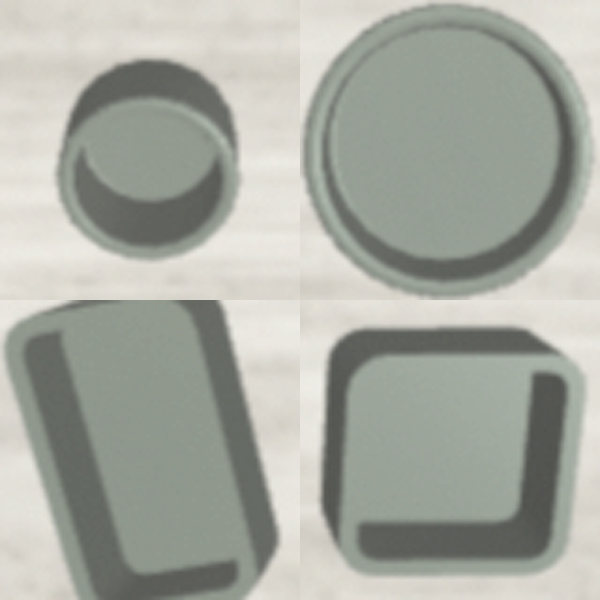

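Here the rims (z = 42) are bright and the outer walls facing the camera dark, so masking only the bright glaze isolates the rim outline.

```bash
python3 - <<'E'
import pickle
from h import *
c=pickle.load(open("c.pkl","rb")); h=cv2.cvtColor(c["image"],cv2.COLOR_RGB2HSV)
for lo in(76,84):
  m=cv2.inRange(h,(40,12,lo),(100,70,140))
  cs,_=cv2.findContours(m,cv2.RETR_EXTERNAL,cv2.CHAIN_APPROX_NONE)
  for b in cs:
    if cv2.contourArea(b)>800: print(b[:,0].mean(0).round(),rect(c,b,42))
print("small click",ray(c,[(299.7,284.5)],42))
m=cv2.inRange(h,(4,100,20),(16,215,200))
for b in blobs(m,800):
    r=rect(c,b,15); 
    if r[2]<120: print("lid",b[:,0].mean(0).round(),r)
E
```

```text
[299. 284.] [661.1 -98.5  61.6  60.8  90. ]
[409. 236.] [5.956e+02 3.890e+01 7.890e+01 7.800e+01 2.000e-01]
[207. 204.] [ 555.4 -208.   104.    62.3    9.8]
[321. 160.] [502.8 -71.3  87.8  87.7  43.3]
[300. 284.] [661.1 -98.5  61.6  60.8  90. ]
[409. 236.] [596.1  39.   77.7  77.7   0. ]
[207. 204.] [ 555.6 -208.3  103.7   61.6    9.8]
[321. 160.] [502.8 -71.3  87.8  87.7  43.3]
small click [[661.12958783 -98.13538754]]
lid [217. 303.] [ 704.6 -215.2   64.8   54.5   37.6]
lid [428. 109.] [446.5  54.6  87.5  87.1   8.1]
lid [207.  96.] [ 431.7 -204.8   62.2   60.6   89.9]
lid [579. 102.] [440.6 230.9 103.1  60.4 -15.1]
```

```bash
cat >> h.py <<'E'
def pick(x,y,deg,z=20):
    Q=q(np.radians(deg)); effector.move_gripper(45)
    env.movep([x,y,130],Q); env.movel([x,y,45],200); 
    hit=env.movel([x,y,z],60,max_force=15)
    print("down",hit,sense()["tcp_pos"].round(1)); effector.move_gripper(5,50)
    print("gap",sense()["finger_gap"]); zp=sense()["tcp_pos"][2]
    env.movel([x,y,120],150); print("lifted gap",sense()["finger_gap"],sense()["time_s"]); return zp
def place(x,y,deg,zp):
    Q=q(np.radians(deg)); env.movep([x,y,130],Q); env.movel([x,y,zp+46],150)
    hit=env.movel([x,y,zp+32.5],40,max_force=12); s=sense()
    print("place",hit,s["tcp_pos"].round(1),"want z",zp+33,s["wrist_force"].round(1))
def release():
    p=sense()["tcp_pos"]; effector.move_gripper(40); env.movel([p[0],p[1],p[2]+70],150); print("t",sense()["time_s"])
E
python3 - <<'E'
from h import *
zp=pick(432.4,-205,104); open("zp","w").write(str(zp))
snap("wrist","held")
place(661,-98.4,90,zp)
snap("side","sidep")
E
python3 -c "
import cv2,numpy as np
a=cv2.imread('pics/held.png');b=cv2.imread('pics/sidep.png')[130:280,240:440]
cv2.imwrite('pics/hp.png',np.hstack([cv2.convertScaleAbs(cv2.resize(a,(400,300)),alpha=1.5),cv2.resize(b,(400,300))]))"
```

```text
down False [ 432.3 -204.9   19.9]
gap 12.261937879169029
lifted gap 12.523404180486118 11.1
place True [661.4 -98.5  53.5] want z 53.418156289703106 [-0.3  0.3  5.7]
```

View pics/hp.png

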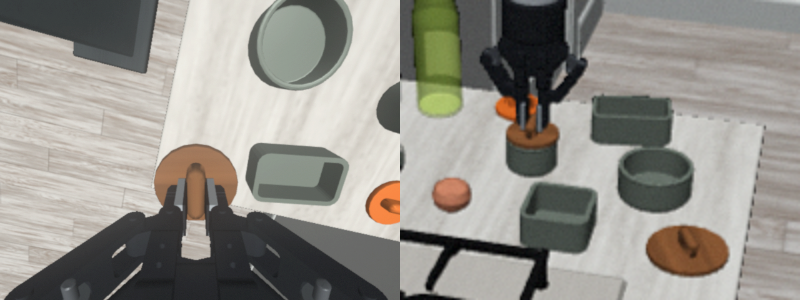

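The left view shows the lid gripped squarely by its bar. The right view shows it flush on the small box at (533,135), with contact at the expected seated height. I'll release it and do the large round lid.

```bash
python3 - <<'E'
from h import *
release()
zp=pick(446.8,55,117)
place(502.8,-71.3,90,zp)
if abs(sense()["tcp_pos"][2]-zp-33)<1.2: 
    release(); 
    env.movep([441,300,250],q(np.pi)); c=snap("wrist","w_lids"); 
    for b in blobs(cv2.inRange(cv2.cvtColor(c["image"],cv2.COLOR_RGB2HSV),(4,100,20),(16,215,200)),800):
        r=rect(c,b,17); print("lid",b[:,0].mean(0).round(),r)
snap("side","s2"); print(sense()["time_s"])
E
python3 -c "
import cv2,numpy as np
a=cv2.imread('pics/w_lids.png');b=cv2.imread('pics/s2.png')[130:280,240:440]
cv2.imwrite('pics/hp2.png',np.hstack([cv2.convertScaleAbs(cv2.resize(a,(400,300)),alpha=1.5),cv2.resize(b,(400,300))]))"
```

```text
t 14.15
down False [446.7  55.2  19.9]
gap 12.053285194935574
lifted gap 12.526410610984373 17.75
place True [503.1 -71.6  53.4] want z 53.42336461115137 [-2.4  0.1  8. ]
t 20.3083
lid [338. 275.] [537.5 328.   53.3  36.  -81.9]
lid [  7. 263.] [524.2 -65.8  82.6  23.1 -16.6]
lid [397. 197.] [4.431e+02 3.922e+02 7.670e+01 7.610e+01 1.000e-01]
lid [254. 194.] [439.4 232.1 102.6  60.3 -14.8]
21.8833
```

View pics/hp2.png

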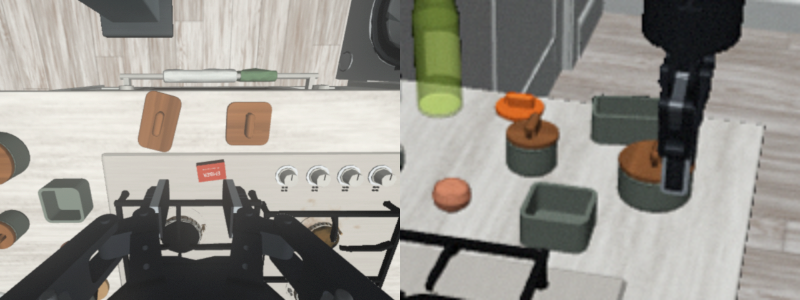

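Both placed lids look flush. The remaining lids in the left view are the oblong at (160,121) with yaw about -15° and the square at (248,123) with yaw about 0°.

```bash
python3 - <<'E'
from h import *
zp=pick(443.5,393.2,180)
place(596,39,180,zp)
if abs(sense()["tcp_pos"][2]-zp-33)<1.2:
    release()
    zp=pick(440.3,231.8,165.1)
    place(555.5,-208.2,189.8,zp)
    if abs(sense()["tcp_pos"][2]-zp-33)<1.2:
        release(); p=sense()["tcp_pos"]; env.movep([480,200,300],q(np.pi))
snap("side","s3"); snap("top","t3"); print(sense()["time_s"])
E
python3 -c "
import cv2,numpy as np
a=cv2.imread('pics/t3.png')[130:310,300:500];b=cv2.imread('pics/s3.png')[150:300,230:430]
cv2.imwrite('pics/hp3.png',np.hstack([cv2.resize(a,(400,360)),cv2.resize(b,(400,360))]))"
```

```text
down False [443.3 393.3  19.9]
gap 12.479342168769918
lifted gap 12.379131343098958 25.1083
place True [596.4  38.9  53.4] want z 53.46628241728633 [-2.4 -0.7  7.6]
t 28.5083
down False [440.2 231.9  19.9]
gap 12.563098865658766
lifted gap 12.316912324374634 32.05
place True [ 555.7 -208.4   53.4] want z 53.437862539740365 [-2.2  0.4  8.4]
t 35.6833
37.4417
```

View pics/hp3.png

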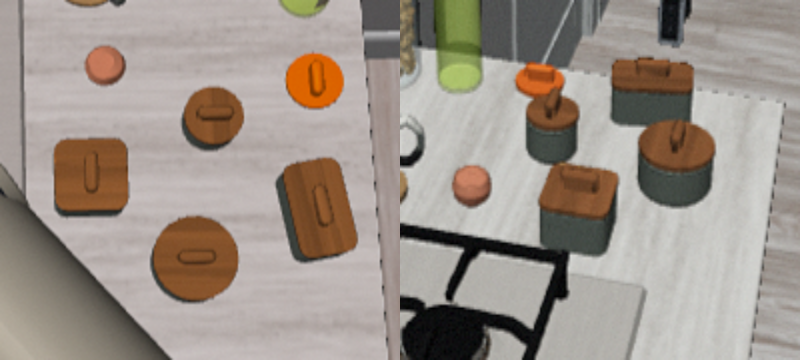

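All four lids sit flush, and the ornament and the orange look-alike haven't moved. Handing in.

```bash
python3 -c "
from h import *
c=snap('top')
for b in blobs(brown(c['image']),300):
    r=rect(c,b,55)
    if r[2]<115 and 400<r[0]<700: print(r)
print(sense()['wrist_force'].round(1)); order.job_done(); print(sense()['time_s'])"
```

```text
[500.6 -68.8  89.1  88.3 -47.3]
[ 553.7 -205.3  104.5   63.3    9.8]
[593.6  40.   78.3  77.5  89. ]
[658.4 -96.1  63.8  61.2  89. ]
[673.9 554.   59.1  56.1  59.5]
[-0.3  1.  -0.3]
the job is handed in; nothing more can be done
the job is handed in; nothing more can be done
```

All four wooden lids are on their matching boxes, and I handed the job in at about 37 s on the robot's clock. I picked each lid up by its finger bar and lowered it until it touched. The orange look-alike was left alone.

- **Seating:** each lid made contact within 0.2 mm of the height expected for a fully seated lid. The last side and top pictures show all four flush on their rims.
- **Centring:** the final top-camera lid centres are about 3–4 mm from the box centres the wrist camera measured before placing. All four are off in the same direction, so this looks like a calibration difference between the two cameras. It is within the 8 mm limit.
- **Turn:** the oblong lid's angle matches its box at 9.8°. The square lid reads within 1° of its box.
- **Surroundings:** the ornament looks unmoved in the last picture. I did not measure the final positions of the boxes, the ornament or the matchbox. The matchbox was last seen before the final two lids, close to its starting spot.
- **Release:** the gripper is open and clear of everything, and the wrist force is near zero.

No check failed.

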